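# Dock the cleaner bottle and take off its push-and-turn safety cap

### The job

Slide the grey spill tray, with the cleaner bottle standing in it, along the counter until it is fully home in the steel bracket, without lifting it, so that the bottle cannot turn. Then open the red safety cap as such caps open: press it down, keep it down while you twist it anticlockwise until it comes free, and lift it off. Finish while still holding the cap, upright, about 8 cm above the open mouth of the bottle, so that a colleague can fit the dosing pump; leave the bottle standing in its docked tray and everything else on the counter as it was.

Things in the scene. Friction and masses are not known exactly. Their poses are not given: they have to be found in the camera images.
- bracket: Steel slide-in bracket fixed on the counter: two lipped rails 115 mm apart, 26 mm high, end stop at +x. Its +x is the way the tray slides in. Origin on the counter, where the tray's origin is when fully home (both frames then coincide). Straight rails x -33 to +113 mm; 165 mm wide (y) over the foot flanges. The lips reach over the tray's rim, 22 mm up, so a docked tray cannot lift or turn.
- bracket_mouth (a point): Middle of the bracket's flared mouth, on the counter, at x -79, y 0 mm of the bracket; 128 mm wide here, narrowing to 115 mm within 47 mm (the tray is 110 mm wide).
- tray: Grey spill tray flat on the counter, 208 (x) by 110 (y) mm, floor 6 mm thick, rim 17 mm high. Origin: centre of underside. +x is the end that enters the bracket; the bottle's axis is at x +55, y 0 mm, the carrying loop at the other end. 0.32 kg; loaded, it slides with 2 to 7 N.
- tray_handle (a point): Middle of the black grip on top of the tray's carrying loop, at x -65, y 0, z +74 mm of the tray: flat-sided, 42 mm long (along the tray's x), 14 mm wide, 15 mm high, on two steel posts 60 mm apart, open underneath. Pinch it from above, fingers closing along the tray's y; hold it firmly (40 N or more), for the tray is steered by it.
- bottle: White square cleaner bottle with yellow labels, 62 by 62 mm, standing loose in the tray's square sleeve (66 mm inside, 31 mm high over the counter). Origin: centre of its underside, 6 mm above the counter; z up; x along the tray's x. Body 80 mm high, shoulder to 90 mm, 28 mm neck to the rim at 117 mm. About 0.4 kg.
- bottle_mouth (a point): Centre of the bottle's rim, 117 mm above its underside, hidden in the cap at first. Three lugs round the neck hold the cap's lugs from above.
- cap: Red round ribbed push-and-turn cap, 54 mm diameter, 34 mm high, 52 g, white arrows on top. Origin: centre of its lower edge; z up. Closed, its lower edge is 97 mm above the bottle's underside (103 over the counter), its x along the bottle's x within 6 degrees. The bottle's shoulder begins 7 mm below it. Grip it round the sides from above.
- cap_top (a point): Centre of the cap's top, 34 mm above its lower edge. A spring holds the cap up in 4 mm deep notches: about 8 N at rest, 13 N at 6 mm down; it bottoms at 8.5 mm. Pressed 5 to 8 mm it turns anticlockwise (seen from above): free after 45 degrees, best 60, hard stop at about 78. Clockwise it is blocked.
- call_bell: Round silver counter bell, 76 mm wide, on the upper tier behind; stays where it is. Origin: centre of its underside.
- card_f0: Price card in a wooden foot, 58 mm wide, 82 mm high, near the front edge on the right; stays where it is. Origin: centre of its underside.
- jam_jar: Jam jar with a green lid, 62 mm wide, 86 mm high, at the right beyond the bracket; stays where it is.
- herb_jar: Spice jar with a yellow cap, 42 mm wide, 96 mm high, at the right beyond the bracket; not the bottle to open; stays where it is.
- measuring_cup: Clear measuring cup, 62 mm wide, 75 mm high, on the upper tier behind; stays where it is. Origin: centre of its underside.
Things that resemble listed ones, but are neither listed nor needed, are in the scene too. There is more than one size of the cap; the one meant has the size given above.

How it is judged:
By the outcome, as a careful person would: the job done as asked, in the order asked, and still so for the second after the job is handed in, while the arm keeps its last pose, push and grip.
It also fails if it takes over 64 s, if anything falls off the work surface, if the arm or the gripper's body presses on something with over 40 N, if the wrist force passes 120 N, or if a joint passes its speed limit or range.

### The arm

A 7-joint arm with a two-finger parallel gripper is mounted at the origin on a cart in front of the work surface, level with it; the furniture and walls round the work are solid. World frame = base frame: x ahead of the robot, y to its left, z up, the work surface at z = 0. Lengths are in m, angles in rad, forces in N, time in s.
With the tool pointing down it reaches from about 0.4 to 0.85 m from the base axis. Payload 4.5 kg.
Tool frame: the origin (TCP) lies where the fingers leave the gripper's body, on its centre line; the fingertips stand 64 mm ahead of it and the grasp point (between the pads) lies 45 mm ahead of it; z points along the fingers, y is the line along which they close (so a half turn about z gives the same grasp; the last joint's range is limited). The gripper opens to 88 mm and grips with 3 to 60 N. Pads are 18 mm wide; open, the fingers measure 123 mm over their backs; the gripper's body (75 mm by 187 mm) begins 45 mm behind the grasp point.
Start: joints at [1.164, 0.689, -0.195, 1.565, 0.157, 0.902, -0.215], TCP at [0.267, -0.565, 0.303] pointing down, gripper open.
Joint ranges: [-3.01, 3.01], [-0.46, 2.08], [-1.47, 1.51], [0.13, 2.56], [-1, 4.14], [0.04, 2.09], [-2.66, 2.66]. Speed limits (rad/s): [2.57, 2.57, 3.14, 3.14, 3.14, 3.14, 3.14].

### API

Orientations are given as a unit quaternion [x, y, z, w].
In Python, from plant import r gives the robot as it stands.
- The arm moves only by the tool play_rows, never from a script. Its arguments are lists of equal length, an entry for each row: "translation": the shift along the tool's x, y, z in m, a list of three; "delta_rot": the turn, a rotation vector about the tool's x, y, z in degrees, a list of three; "grip": the opening, from -1 (shut) to 1 (fully open). In form: {"translation": [[x, y, z], ...], "delta_rot": [[rx, ry, rz], ...], "grip": [grip, ...]}. A call has 1 to 20 rows; each row shifts and turns the commanded pose from where the row before left it, along the tool's axes as they then stand; what a row does not reach is not made up. A row lasts 1/8 s, in which the tool goes at most 62.5 mm and 10.7 degrees, less where a joint would pass 70% of its speed; a pose out of reach is approached as far as the arm can. A call with a gripper value outside its range is refused whole. The fingers move at their own pace and stop on an object; "squeeze" is the grip in N (left out, the last holds). Time passes only in rows, so rows that do not move let the fingers close. It gives the time, the measured TCP pose, the force, the opening and the grip force at its end, in the units of the state.
- r.get_state(): the state, without advancing time (a new reading comes with each control period).
- r.snapshot(name): name is "side" or "top" or "wrist"; returns the picture (420x560x3 uint8, blue, green, red); there is no depth.
- r.get_calibration(name): a dict with "intrinsics" (3x3 intrinsics, pixels), "eye" and "rotation" of the camera in the world. Camera axes: x right, y up, looking along -z (the intrinsics and any distortion apply to the point x, -y, -z); pixel columns grow to the right and rows downward; lengths in m; the calibration is good to about 2 mm. The wrist camera is an equidistant fisheye: a pixel r from the principal point sees the ray r / f radians off the axis. A picture is of the moment at which its call begins: read the wrist's pose just before it. get_calibration takes no time and is no camera call; for the wrist camera it gives the pose at the moment of the call.
- r.finish_job(): hands the job in; it is judged then, once.
Trained networks look in the newest picture that a camera, given by its name, has taken for a name from the list of things; names that differ only in an ending like _2 or _b are one class to them, and where a whole thing is asked for, a point or a joint stands for the part that bears it (a point fixed in the world has none). Each returns a list of dicts, best first, with "confidence" (0 to 1); they miss things now and then, are a little off and sometimes report something else, mostly with a low value. They report only what shows in the picture. A call takes as long as a camera call. They do not tell look-alikes from the thing itself.
- r.look_for(camera, target): "point" ([x, y, z] in m, in world coordinates, good to about 4 mm: the middle of the surface that is visible of it).
- r.silhouettes(camera, target): "pixels" (420x560 bool, what is visible of it).
The state is a dict: "clock": time; "q": joint angles; "qd": joint speeds; "joint_torque": joint torques, N m; "tool_pos": TCP position; "eef_rot": TCP orientation; "contact_force": force on the tool from outside, world axes, zero at the start; "moment": the same for the moment, N m; "opening": opening from 0.0 (shut) to 1.0 (fully open); "finger_force": force on a finger pad.
Only numpy, scipy, OpenCV 4.12 (cv2) and the standard library are available. Lean on these libraries where they do the work, as an engineer would, in place of code of your own. Each camera call takes 0.05 s, during which the arm holds its last target. There are 200 camera calls.

## Working session

There is one attempt and no reset: what is moved stays moved. The work goes in short steps, Python scripts to look and compute and a tool call to move; the robot and the scene stay as the last step left them, time stands still between calls to the robot, and variables do not carry over. Pictures are saved under pics/ and viewed, at most 10 in all, crops included, and the job is handed in when it is done.

Besides the shell and the picture viewer there is one more tool, called after "Request:" by a JSON object that holds its "op" and its "data", one argument or row to a line. play_rows: Moves the arm, as the interface text tells. Its arguments: {"type":"object","properties":{"translation":{"type":"array","items":{"type":"array","items":{"type":"number"}}},"delta_rot":{"type":"array","items":{"type":"array","items":{"type":"number"}}},"grip":{"type":"array","items":{"type":"number"}},"squeeze":{"type":"number"}},"required":["translation","delta_rot","grip"]}

```bash
mkdir -p pics; ls
python3 - <<'E'
from plant import r
import cv2,numpy as np
s=r.get_state();print({k:np.round(v,3) for k,v in s.items()})
for c in("side","top"):
    cv2.imwrite(f"pics/{c}0.png",r.snapshot(c))
    k=r.get_calibration(c);print(c,np.round(k["eye"],3),np.round(k["rotation"],3).tolist(),np.round(k["intrinsics"],1).tolist(),k.keys())
    for t in("cap","cap_top","tray_handle","tray","bracket","bracket_mouth","bottle"):
        print(t,[(np.round(d["point"],3).tolist(),round(d["confidence"],2)) for d in r.look_for(c,t)])
print(r.get_state()["clock"])
E
```

```text
pics
{'clock': np.float64(0.0), 'q': array([ 1.164,  0.69 , -0.195,  1.566,  0.157,  0.902, -0.215]), 'qd': array([-0.001,  0.   , -0.001,  0.001,  0.001, -0.003,  0.   ]), 'joint_torque': array([-0.0000e+00, -5.2756e+01, -1.2670e+00, -1.5343e+01, -5.3000e-02,
        7.0000e-03,  0.0000e+00]), 'tool_pos': array([ 0.266, -0.565,  0.302]), 'eef_rot': array([ 0.976,  0.219, -0.   , -0.001]), 'contact_force': array([-0.198, -0.139,  0.822]), 'moment': array([ 0.066,  0.007, -0.014]), 'finger_force': np.float64(0.0), 'opening': np.float64(1.0)}
side [0.513 0.93  0.668] [-0.02, 0.505, 0.862, -0.03] [[538.8, 0.0, 285.4], [0.0, 538.8, 210.2], [0.0, 0.0, 1.0]] dict_keys(['intrinsics', 'eye', 'rotation'])
cap [([0.665, 0.248, 0.024], 0.94), ([0.556, 0.154, 0.135], 0.84)]
cap_top [([0.657, 0.251, 0.027], 0.97), ([0.55, 0.155, 0.135], 0.6)]
tray_handle [([0.545, 0.229, 0.006], 0.8)]
tray [([0.554, 0.234, 0.006], 0.56)]
bracket [([0.506, -0.12, 0.002], 0.7)]
bracket_mouth [([0.554, 0.17, 0.069], 0.73), ([0.513, -0.124, 0.001], 0.64)]
bottle [([0.556, 0.169, 0.069], 0.94), ([0.757, -0.063, 0.107], 0.23)]
top [ 0.404 -0.063  1.194] [0.048, -0.061, -0.702, 0.708] [[401.6, 0.0, 280.7], [0.0, 401.6, 206.1], [0.0, 0.0, 1.0]] dict_keys(['intrinsics', 'eye', 'rotation'])
cap [([0.552, 0.135, 0.138], 0.66), ([0.655, 0.241, 0.023], 0.61), ([0.543, 0.217, 0.006], 0.59)]
cap_top [([0.659, 0.238, 0.025], 0.72), ([0.549, 0.13, 0.139], 0.63), ([0.519, -0.095, -0.0], 0.19)]
tray_handle [([0.539, 0.216, 0.007], 0.57)]
tray [([0.542, 0.216, 0.005], 0.64), ([0.385, -0.291, 0.015], 0.43)]
bracket [([0.52, -0.098, 0.001], 0.83), ([0.532, 0.114, 0.086], 0.68)]
bracket_mouth [([0.522, -0.103, 0.001], 0.65), ([0.552, 0.131, 0.137], 0.58), ([0.384, -0.289, 0.016], 0.2)]
bottle [([0.532, 0.113, 0.081], 0.55)]
0.8
```

View pics/side0.png

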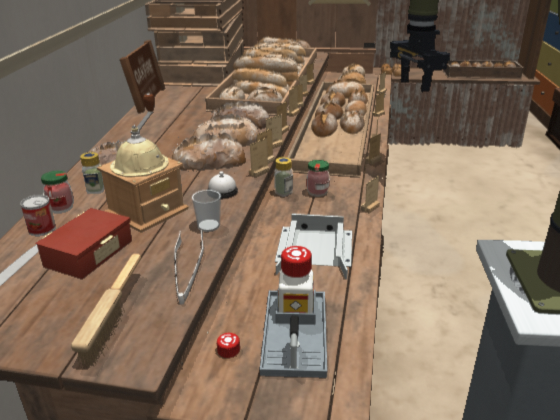

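View pics/top0.png

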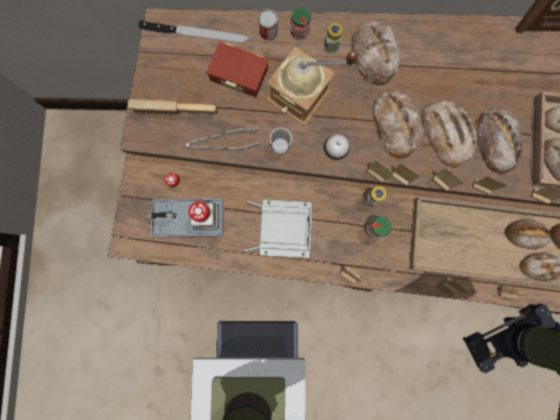

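Side view: cap on the bottle at (296,262), small loose red cap at (228,344), handle at (294,330), bracket at (318,240), with its end stop away from the camera (-y). Top view: tray at (186,218), bracket at (286,229), bottle cap at (199,211), loose cap at (172,180).

```bash
cat > h.py <<'E'
import cv2,numpy as np
from scipy.spatial.transform import Rotation as R
from plant import r
def cam(c):
    k=r.get_calibration(c);return np.array(k["eye"]),R.from_quat(k["rotation"]),np.array(k["intrinsics"])
def ray(c,px,K=None):
    e,q,k=K or cam(c);px=np.atleast_2d(px).astype(float)
    a=(px-k[:2,2])/[k[0,0],k[1,1]]
    if c=="wrist":
        t=np.linalg.norm(a,axis=1,keepdims=True)+1e-12
        d=np.hstack([a/t*np.sin(t),np.cos(t)])
    else: d=np.hstack([a,np.ones((len(a),1))])
    return e,q.apply(d*[1,-1,-1])
def onz(c,px,z,K=None):
    e,d=ray(c,px,K);return e+d*((z-e[2])/d[:,2])[:,None]
def proj(c,P,K=None):
    e,q,k=K or cam(c);p=q.inv().apply(np.atleast_2d(P)-e)*[1,-1,-1]
    if c=="wrist":
        n=np.linalg.norm(p[:,:2],axis=1,keepdims=True)+1e-12
        a=p[:,:2]/n*np.arctan2(n,p[:,2:])
    else:a=p[:,:2]/p[:,2:]
    return a*[k[0,0],k[1,1]]+k[:2,2]
E
python3 - <<'E'
from h import *
im=cv2.imread("pics/top0.png")[175:270,135:325]
cv2.imwrite("pics/crop1.png",cv2.resize(im,None,fx=4.2,fy=4.2,interpolation=cv2.INTER_CUBIC))
r.snapshot("top");r.snapshot("side")
for c in("top","side"):
  for t,z in(("tray",.017),("bracket",.026),("cap",.137)):
    for d in r.silhouettes(c,t):
        m=d["pixels"].astype(np.uint8);p=cv2.findNonZero(m)[:,0]
        b=cv2.boxPoints(cv2.minAreaRect(p)); w=onz(c,b,z)
        print(c,t,round(d["confidence"],2),len(p),p.mean(0).round(),w[:,:2].round(3).tolist(),np.linalg.norm(w-np.roll(w,1,0),axis=1).round(3))
E
```

```text
top bracket 0.56 2689 [285. 229.] [[0.44, 0.0], [0.603, -0.003], [0.598, -0.175], [0.435, -0.168]] [0.168 0.163 0.172 0.163]
top cap 0.74 314 [374. 196.] [[0.59, -0.297], [0.634, -0.342], [0.604, -0.371], [0.56, -0.326]] [0.041 0.063 0.042 0.063]
top cap 0.6 341 [198. 212.] [[0.577, 0.164], [0.578, 0.111], [0.524, 0.109], [0.524, 0.162]] [0.053 0.053 0.053 0.053]
top cap 0.57 147 [171. 180.] [[0.655, 0.229], [0.656, 0.194], [0.62, 0.193], [0.62, 0.227]] [0.036 0.035 0.036 0.035]
side tray 0.58 4431 [294. 341.] [[0.601, 0.313], [0.623, 0.095], [0.495, 0.09], [0.497, 0.309]] [0.105 0.219 0.128 0.218]
side cap 0.64 852 [296. 261.] [[0.582, 0.116], [0.526, 0.113], [0.523, 0.206], [0.574, 0.21]] [0.094 0.056 0.094 0.051]
side cap 0.62 501 [228. 345.] [[0.657, 0.35], [0.622, 0.348], [0.615, 0.395], [0.648, 0.397]] [0.048 0.034 0.048 0.033]
```

View pics/crop1.png

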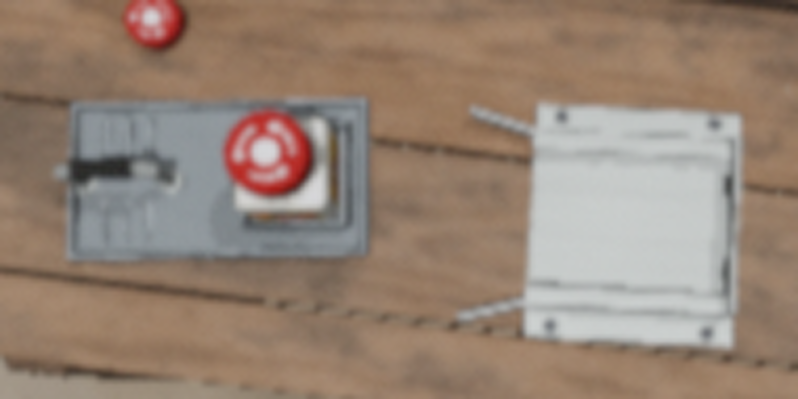

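Crop: tray spans about (68–370, 98–258) with the large cap at (268,152) and the small one at (153,20). Bracket is at (530–740, 103–345), turned a few degrees relative to the tray. Next I bring the wrist camera over it.

Request:
{"op": "play_rows", "data": {
  "translation": [
    [0.037,-0.036,-0.0045],
    [0.037,-0.036,-0.0045],
    [0.037,-0.036,-0.0045],
    [0.037,-0.036,-0.0045],
    [0.037,-0.036,-0.0045],
    [0.037,-0.036,-0.0045],
    [0.037,-0.036,-0.0045],
    [0.037,-0.036,-0.0045],
    [0.037,-0.036,-0.0045],
    [0.037,-0.036,-0.0045],
    [0.037,-0.036,-0.0045],
    [0.037,-0.036,-0.0045],
    [0.037,-0.036,-0.0045],
    [0,0,0],
    [0,0,0],
    [0,0,0],
    [0,0,0],
    [0,0,0],
    [0,0,0],
    [0,0,0]
  ],
  "delta_rot": [
    [0,0,0],
    [0,0,0],
    [0,0,0],
    [0,0,0],
    [0,0,0],
    [0,0,0],
    [0,0,0],
    [0,0,0],
    [0,0,0],
    [0,0,0],
    [0,0,0],
    [0,0,0],
    [0,0,0],
    [0,0,-9.3],
    [0,0,-9.3],
    [0,0,-9.3],
    [0,0,-9.3],
    [0,0,-9.3],
    [0,0,-9.3],
    [0,0,-9.3]
  ],
  "grip": [1,1,1,1,1,1,1,1,1,1,1,1,1,1,1,1,1,1,1,1]
}}

```text
clock: 3.7
tool_pos: [0.5021, 0.0632, 0.3613]
eef_rot: [0.703, 0.711, 0.0, 0.0]
contact_force: [-0.2, -0.2, -0.5]
opening: 0.999
finger_force: 0.0
```

```bash
cat >> h.py <<'E'
def st():
    s=r.get_state();Rm=R.from_quat(s["eef_rot"]).as_matrix()
    print("t",round(float(s["clock"]),2),"tcp",np.round(s["tool_pos"],4),"head",np.degrees(np.arctan2(Rm[1,0],Rm[0,0])).round(2),"z",Rm[:,2].round(4),"F",np.round(s["contact_force"],1),"M",np.round(s["moment"],2),"op",np.round(s["opening"],3),"ff",np.round(s["finger_force"],1),"q",np.round(s["q"],2));return s
E
python3 - <<'E'
from h import *
st();k=cam("wrist");im=r.snapshot("wrist");print(k[0],k[2],k[1].as_matrix()[:,2]);cv2.imwrite("pics/w0.png",im)
np.save("w0.npy",np.array([*k[0],*k[1].as_quat()]))
for t in("cap_top","tray_handle","tray","bracket","bracket_mouth","bottle"):
    print(t,[(np.round(d["point"],3).tolist(),round(d["confidence"],2)) for d in r.look_for("wrist",t)])
cv2.imwrite("pics/w0b.png",cv2.resize(im,(800,600),interpolation=cv2.INTER_CUBIC))
E
```

```text
t 3.7 tcp [0.5021 0.0632 0.3613] head 90.65 z [ 4.e-04 -2.e-04 -1.e+00] F [-0.2 -0.2 -0.5] M [-0.03 -0.06  0.01] op 0.999 ff 0.0 q [ 0.13  0.49 -0.53  1.83  0.31  0.9  -0.53]
[0.50061555 0.12765368 0.44287593] [[325.1922621    0.         281.04692023]
 [  0.         325.1922621  211.44359557]
 [  0.           0.           1.        ]] [-0.00364738  0.25618656  0.96662048]
cap_top [([0.55, 0.138, 0.139], 0.97)]
tray_handle [([0.544, 0.217, 0.004], 0.82)]
tray [([0.545, 0.215, 0.002], 0.85), ([0.529, 0.13, 0.086], 0.29)]
bracket [([0.523, -0.073, -0.001], 0.77)]
bracket_mouth [([0.522, -0.075, 0.002], 0.66), ([0.53, 0.129, 0.082], 0.26)]
bottle [([0.526, 0.127, 0.082], 0.86)]
```

View pics/w0b.png

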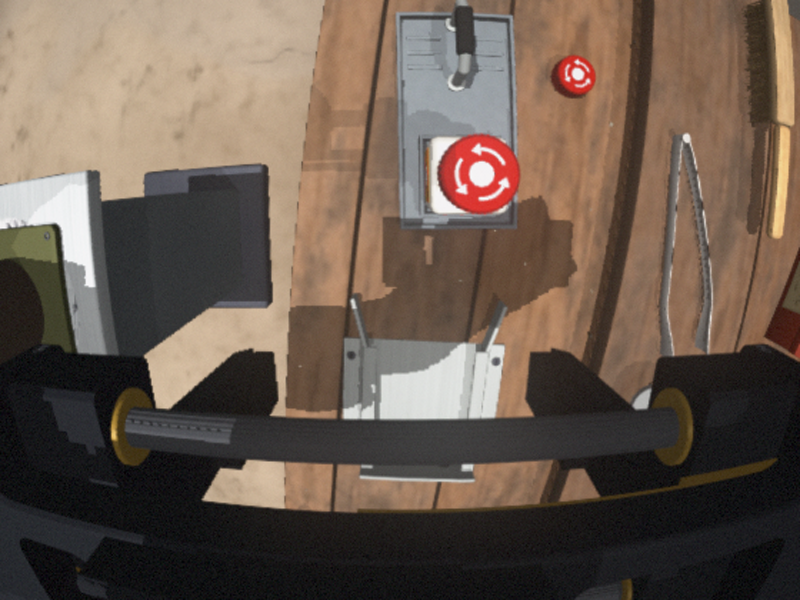

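Wrist view (800x600 scale): tray corners (397,14), (514,15), (517,228), (402,227); grip at (464,30); big cap (481,174) versus small cap (574,75). Mouth wing tips are at (353,297) and (503,305), the bracket end at (361–475,482).

Run:
```python
from h import *
v=np.load("w0.npy");k=cam("wrist");K=(v[:3],R.from_quat(v[3:]),k[2])
f=lambda p,z:onz("wrist",np.array(p)/(800/560),z,K)[:,:2]
t=f([(397,14),(514,15),(517,228),(402,227)],.017);print("tray",t.round(4).tolist(),np.linalg.norm(t-np.roll(t,1,0),axis=1).round(3),t.mean(0).round(4))
print("handle top",f([(464,9),(464,52)],.082).round(4).tolist())
print("cap",f([(481,174)],.137).round(4))
print("wings",f([(353,297),(503,305)],.026).round(4).tolist())
b=f([(343,340),(505,345)],.002);print("flange",b.round(4).tolist())
print("end",f([(361,482),(475,482)],.002).round(4).tolist(),f([(361,482),(475,482)],.026).round(4).tolist())
# top view bracket corners from crop1
g=lambda p,z:onz("top",np.array(p)/4.2+[135,175],z)[:,:2]
print("top br",g([(538,102),(741,115),(733,347),(524,333)],.002).round(4).tolist())
print("top tray",g([(70,101),(369,98),(370,257),(68,260)],.017).round(4).tolist())
print("top wings",g([(470,108),(458,317)],.026).round(4).tolist())
im=cv2.imread("pics/w0.png")
a=cv2.resize(im[0:165,270:375],None,fx=3.6,fy=3.6,interpolation=cv2.INTER_CUBIC);b=cv2.resize(im[195:345,230:365],None,fx=3,fy=3,interpolation=cv2.INTER_CUBIC)
o=np.zeros((600,800,3),np.uint8);o[:a.shape[0],:a.shape[1]]=a;o[:b.shape[0],390:390+b.shape[1]]=b;cv2.imwrite("pics/wc.png",o)
```

```text
tray [[0.4948, 0.2884], [0.6043, 0.2942], [0.6095, 0.0878], [0.5018, 0.086]] [0.202 0.11  0.206 0.108] [0.5526 0.1891]
handle top [[0.5482, 0.2704], [0.548, 0.2329]]
cap [[0.5529 0.1342]]
wings [[0.4571, 0.0215], [0.5982, 0.0154]]
flange [[0.4436, -0.0296], [0.6091, -0.0336]]
end [[0.4578, -0.2062], [0.591, -0.2062]] [[0.4601, -0.188], [0.5861, -0.188]]
top br [[0.6097, -0.0315], [0.6018, -0.1772], [0.4366, -0.1708], [0.4452, -0.024]]
top tray [[0.6043, 0.2971], [0.6087, 0.0874], [0.4964, 0.0834], [0.4924, 0.2922]]
top wings [[0.6008, 0.0154], [0.4549, 0.0207]]
```

View pics/wc.png

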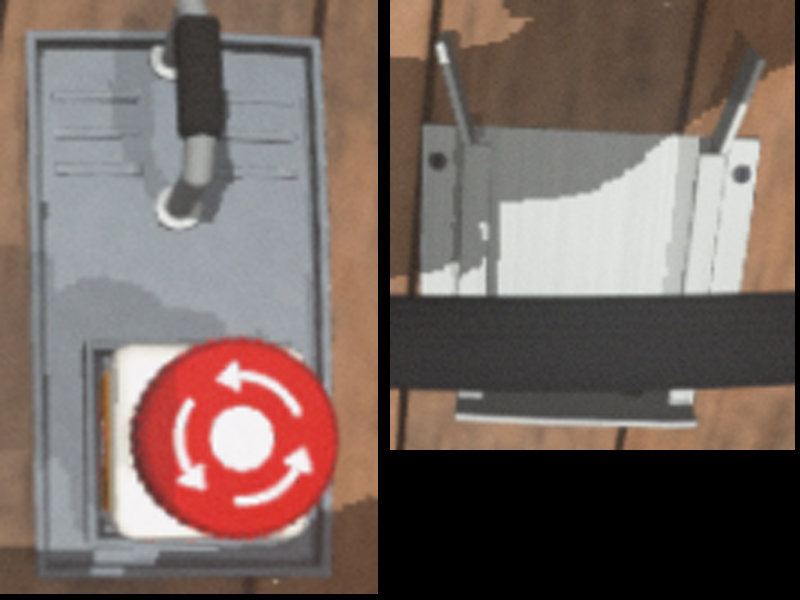

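The large arrowed cap (54 mm, on the bottle) is the right one, and the tray and bracket poses agree between the two cameras. Next is a move to above the handle.

Request:
{"op": "play_rows", "data": {
  "translation": [
    [0.038,0.01,0.026],
    [0.038,0.01,0.026],
    [0.038,0.01,0.026],
    [0.038,0.01,0.026],
    [0.039,0.01,0.026],
    [0,0,0]
  ],
  "delta_rot": [
    [0,0,-0.7],
    [0,0,0],
    [0,0,0],
    [0,0,0],
    [0,0,0],
    [0,0,0]
  ],
  "grip": [1,1,1,1,1,1],
  "squeeze": 50
}}

```text
clock: 4.8
tool_pos: [0.5476, 0.2588, 0.2293]
eef_rot: [0.699, 0.715, -0.001, -0.001]
contact_force: [-0.3, 0.7, 0.2]
opening: 1.001
finger_force: 0.0
```

Run:
```python
from h import *
st();K=cam("wrist");im=r.snapshot("wrist");cv2.imwrite("pics/w1.png",im)
np.save("w1.npy",np.array([*K[0],*K[1].as_quat()]))
# predicted handle top corners overlay
y=np.radians(-88.6);u=np.array([np.cos(y),np.sin(y)]);n=np.array([-u[1],u[0]]);c=np.array([.5515,.1895])
P=[[*(c+u*(-.065+a)+n*b),.0815] for a,b in((-.021,-.007),(.021,-.007),(.021,.007),(-.021,.007))]
p=proj("wrist",P,K);print(p.round(1))
o=cv2.resize(im,(800,600),interpolation=cv2.INTER_CUBIC)
cv2.polylines(o,[np.int32(p*800/560)],True,(0,255,0),1)
cv2.imwrite("pics/w1b.png",o)
```

```text
t 4.8 tcp [0.5476 0.2588 0.2293] head 91.3 z [-0.0029  0.0013 -1.    ] F [-0.3  0.7  0.2] M [-0.06 -0.07  0.05] op 1.001 ff 0.0 q [-0.28  0.78 -0.42  1.69  0.42  0.77 -0.88]
[[275.8 194.5]
 [276.1 249. ]
 [294.6 249. ]
 [295.3 194.5]]
```

View pics/w1b.png

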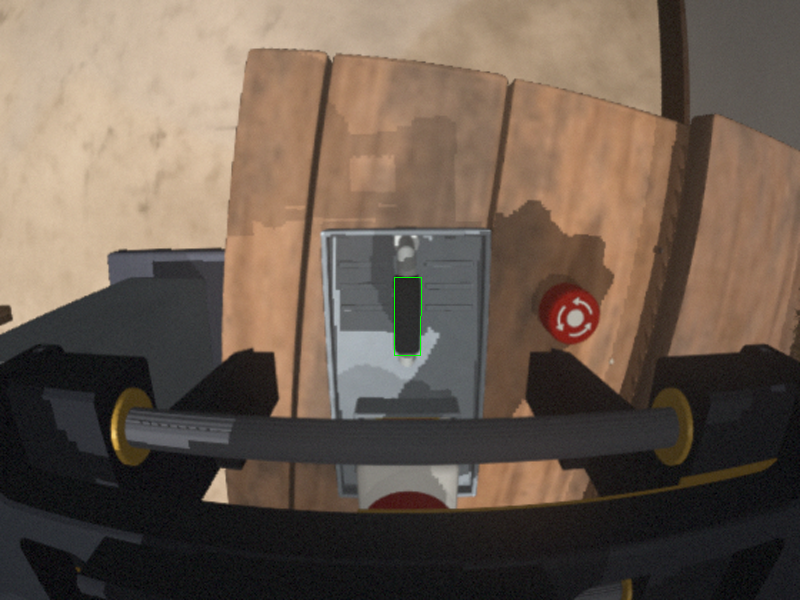

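The overlay of the predicted grip lies exactly on the black grip at (408,316). Next: descend and pinch.

Request:
{"op": "play_rows", "data": {
  "translation": [
    [-0.004,0.002,0.022],
    [0,0,0.022],
    [0,0,0.022],
    [0,0,0.022],
    [0,0,0.022],
    [0,0,0],
    [0,0,0],
    [0,0,0],
    [0,0,0],
    [0,0,0],
    [0,0,0],
    [0,0,0]
  ],
  "delta_rot": [
    [0,0,0],
    [0,0,0],
    [0,0,0],
    [0,0,0],
    [0,0,0],
    [0,0,0],
    [0,0,0],
    [0,0,0],
    [0,0,0],
    [0,0,0],
    [0,0,0],
    [0,0,0]
  ],
  "grip": [1,1,1,1,1,1,-1,-1,-1,-1,-1,-1],
  "squeeze": 50
}}

```text
clock: 6.35
tool_pos: [0.551, 0.2511, 0.1212]
eef_rot: [0.701, 0.714, -0.0, 0.0]
contact_force: [-0.4, 0.6, 0.2]
opening: 0.343
finger_force: 0.0
```

```bash
python3 -c "
from h import *
st()"
```

```text
t 6.35 tcp [0.551  0.2511 0.1212] head 91.06 z [-0.e+00 -1.e-04 -1.e+00] F [-0.4  0.6  0.2] M [-0.02 -0.05  0.07] op 0.343 ff 0.0 q [-0.32  0.93 -0.33  1.74  0.52  0.56 -0.95]
```

Request:
{"op": "play_rows", "data": {
  "translation": [
    [0,0,0],
    [0,0,0],
    [0,0,0.001],
    [0,0,0],
    [0,0,0],
    [0,0,0]
  ],
  "delta_rot": [
    [0,0,0],
    [0,0,0],
    [0,0,0],
    [0,0,0],
    [0,0,0],
    [0,0,0]
  ],
  "grip": [-1,-1,-1,-1,-1,-1],
  "squeeze": 50
}}

```text
clock: 7.1
tool_pos: [0.5508, 0.2511, 0.1211]
eef_rot: [0.7, 0.714, -0.0, 0.0]
contact_force: [-3.1, -1.3, 8.3]
opening: 0.151
finger_force: 50.0
```

```bash
python3 -c "
from h import *
st()"
```

```text
t 7.1 tcp [0.5508 0.2511 0.1211] head 91.08 z [ 0.e+00 -4.e-04 -1.e+00] F [-3.1 -1.3  8.3] M [-0.26  0.5   0.11] op 0.151 ff 50.0 q [-0.32  0.93 -0.33  1.74  0.52  0.56 -0.95]
```

Request:
{"op": "play_rows", "data": {
  "translation": [
    [-0.006,-0.0014,0],
    [-0.006,-0.0014,0],
    [-0.006,-0.0014,0],
    [-0.006,-0.0014,0],
    [-0.006,-0.0014,0],
    [-0.006,-0.0014,0],
    [-0.006,-0.0014,0],
    [-0.006,-0.0014,0],
    [-0.006,-0.0014,0],
    [-0.006,-0.0014,0],
    [0,0,0],
    [0,0,0]
  ],
  "delta_rot": [
    [0,0,0.37],
    [0,0,0.37],
    [0,0,0.37],
    [0,0,0.37],
    [0,0,0.37],
    [0,0,0.37],
    [0,0,0.37],
    [0,0,0.37],
    [0,0,0.37],
    [0,0,0.37],
    [0,0,0],
    [0,0,0]
  ],
  "grip": [-1,-1,-1,-1,-1,-1,-1,-1,-1,-1,-1,-1],
  "squeeze": 55
}}

```text
clock: 8.6
tool_pos: [0.5379, 0.1937, 0.1211]
eef_rot: [0.723, 0.691, 0.003, -0.0]
contact_force: [1.8, 4.5, 3.0]
opening: 0.147
finger_force: 55.0
```

Run:
```python
from h import *
st();im=r.snapshot("top");ims=r.snapshot("side")
a=cv2.resize(im[170:275,150:330],None,fx=4.4,fy=4.4,interpolation=cv2.INTER_CUBIC)
# overlay predicted tray rim & bracket flange
def rect(c,yaw,x0,x1,w,z):
    y=np.radians(yaw);u=np.array([np.cos(y),np.sin(y)]);n=np.array([-u[1],u[0]])
    return [[*(np.array(c)+u*p+n*q),z] for p,q in((x0,-w),(x1,-w),(x1,w),(x0,w))]
O=np.array([.5252,-.0608]);y=np.radians(-92.6);u=np.array([np.cos(y),np.sin(y)])
for R_ in (rect(O-.19*u,-92.6,-.104,.104,.055,.017),rect(O,-92.6,-.033,.113,.0825,.002),rect(O,-92.6,-.079,.113,.064,.026)):
    cv2.polylines(a,[np.int32((proj("top",R_)-[150,170])*4.4)],True,(0,255,0),1)
cv2.imwrite("pics/t2.png",a)
```

```text
t 8.6 tcp [0.5379 0.1937 0.1211] head 87.44 z [ 0.0042  0.0048 -1.    ] F [1.8 4.5 3. ] M [ 0.89 -0.44  0.15] op 0.147 ff 55.0 q [-0.25  0.9  -0.3   1.85  0.53  0.46 -0.97]
```

View pics/t2.png

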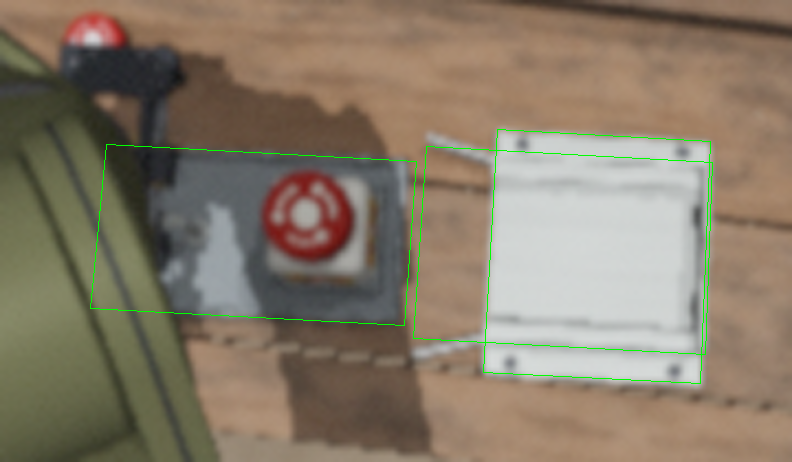

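Tray (front edge at about x=408 px) lies on the predicted outline, in line with the bracket and just short of the mouth. Next: slide it in.

Request:
{"op": "play_rows", "data": {
  "translation": [
    [-0.008,-0.001,0],
    [-0.008,0,0],
    [-0.008,0,0],
    [-0.008,0,0],
    [-0.008,0,0],
    [-0.008,0,0],
    [-0.008,0,0],
    [-0.008,0,0],
    [0,0,0]
  ],
  "delta_rot": [
    [0,0,0],
    [0,0,0],
    [0,0,0],
    [0,0,0],
    [0,0,0],
    [0,0,0],
    [0,0,0],
    [0,0,0],
    [0,0,0]
  ],
  "grip": [-1,-1,-1,-1,-1,-1,-1,-1,-1]
}}

```text
clock: 9.82
tool_pos: [0.5334, 0.13, 0.1211]
eef_rot: [0.723, 0.691, 0.003, -0.001]
contact_force: [0.2, 5.5, 5.5]
opening: 0.154
finger_force: 55.0
```

```bash
python3 -c "
from h import *
st()"
```

```text
t 9.82 tcp [0.5334 0.13   0.1211] head 87.44 z [ 0.0033  0.0052 -1.    ] F [0.2 5.5 5.5] M [ 1.1  -0.12 -0.05] op 0.154 ff 55.0 q [-0.15  0.88 -0.29  1.92  0.57  0.41 -0.91]
```

Request:
{"op": "play_rows", "data": {
  "translation": [
    [-0.008,0,0],
    [-0.008,0,0],
    [-0.008,0,0],
    [-0.008,0,0],
    [-0.008,0,0],
    [0,0,0]
  ],
  "delta_rot": [
    [0,0,0],
    [0,0,0],
    [0,0,0],
    [0,0,0],
    [0,0,0],
    [0,0,0]
  ],
  "grip": [-1,-1,-1,-1,-1,-1]
}}

```text
clock: 10.58
tool_pos: [0.5317, 0.0902, 0.1211]
eef_rot: [0.723, 0.691, 0.003, -0.001]
contact_force: [1.4, 5.6, 5.1]
opening: 0.152
finger_force: 55.0
```

```bash
python3 -c "
from h import *
st()"
```

```text
t 10.57 tcp [0.5317 0.0902 0.1211] head 87.45 z [ 0.0036  0.0052 -1.    ] F [1.4 5.6 5.1] M [ 1.1  -0.06 -0.04] op 0.152 ff 55.0 q [-0.08  0.88 -0.29  1.95  0.6   0.39 -0.87]
```

Request:
{"op": "play_rows", "data": {
  "translation": [
    [-0.008,0,0],
    [-0.008,0,0],
    [-0.008,0,0],
    [-0.008,0,0],
    [-0.008,0,0],
    [-0.008,0,0],
    [-0.008,0,0],
    [-0.008,0,0],
    [-0.008,0,0],
    [0,0,0]
  ],
  "delta_rot": [
    [0,0,0],
    [0,0,0],
    [0,0,0],
    [0,0,0],
    [0,0,0],
    [0,0,0],
    [0,0,0],
    [0,0,0],
    [0,0,0],
    [0,0,0]
  ],
  "grip": [-1,-1,-1,-1,-1,-1,-1,-1,-1,-1]
}}

```text
clock: 11.82
tool_pos: [0.5285, 0.0184, 0.1211]
eef_rot: [0.723, 0.691, 0.003, -0.001]
contact_force: [1.3, 6.2, 5.8]
opening: 0.15
finger_force: 55.0
```

```bash
python3 -c "
from h import *
st()"
```

```text
t 11.82 tcp [0.5285 0.0184 0.1211] head 87.47 z [ 0.0039  0.0052 -1.    ] F [1.3 6.2 5.8] M [ 1.22 -0.13  0.01] op 0.15 ff 55.0 q [ 0.06  0.87 -0.29  1.98  0.64  0.37 -0.78]
```

Now I creep to the stop.

Request:
{"op": "play_rows", "data": {
  "translation": [
    [-0.005,0,0],
    [-0.005,0,0],
    [-0.004,0,0],
    [-0.003,0,0],
    [-0.003,0,0],
    [-0.003,0,0],
    [0,0,0]
  ],
  "delta_rot": [
    [0,0,0],
    [0,0,0],
    [0,0,0],
    [0,0,0],
    [0,0,0],
    [0,0,0],
    [0,0,0]
  ],
  "grip": [-1,-1,-1,-1,-1,-1,-1]
}}

```text
clock: 12.7
tool_pos: [0.5277, -0.0017, 0.1211]
eef_rot: [0.722, 0.692, 0.005, -0.002]
contact_force: [1.7, 11.5, 5.2]
opening: 0.149
finger_force: 55.0
```

```bash
python3 -c "
from h import *
st()"
```

```text
t 12.7 tcp [ 0.5277 -0.0017  0.1211] head 87.62 z [ 0.005   0.0093 -0.9999] F [ 1.7 11.5  5.2] M [ 2.23 -0.12  0.06] op 0.149 ff 55.0 q [ 0.1   0.87 -0.3   1.99  0.65  0.37 -0.75]
```

Request:
{"op": "play_rows", "data": {
  "translation": [
    [-0.003,0,0],
    [-0.003,0,0],
    [-0.003,0,0],
    [0,0,0],
    [0,0,0]
  ],
  "delta_rot": [
    [0,0,0],
    [0,0,0],
    [0,0,0],
    [0,0,0],
    [0,0,0]
  ],
  "grip": [-1,-1,-1,-1,-1]
}}

```text
clock: 13.32
tool_pos: [0.5278, -0.0027, 0.1216]
eef_rot: [0.719, 0.695, 0.01, -0.005]
contact_force: [-1.6, 25.4, 6.2]
opening: 0.151
finger_force: 55.1
```

Run:
```python
from h import *
s=st();im=r.snapshot("top")
a=cv2.resize(im[170:275,200:330],None,fx=5.5,fy=5.5,interpolation=cv2.INTER_CUBIC)
cv2.imwrite("pics/t3.png",a)
```

```text
t 13.32 tcp [ 0.5278 -0.0027  0.1216] head 88.02 z [ 0.0079  0.021  -0.9997] F [-1.6 25.4  6.2] M [ 5.07  0.38 -0.14] op 0.151 ff 55.1 q [ 0.12  0.87 -0.31  1.99  0.65  0.37 -0.74]
```

View pics/t3.png

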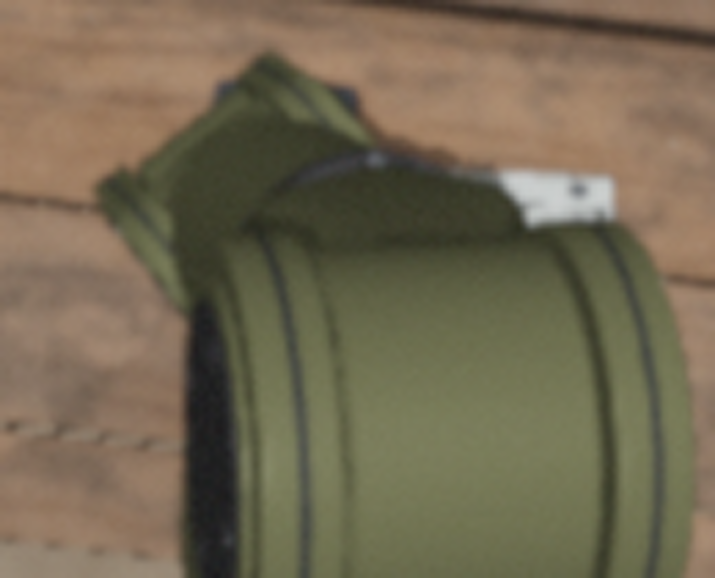

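The top view is blocked by the arm, but the force rose to 25 N while the motion stopped at the expected spot (within 4 mm), so the tray is at its stop. Next: relieve the push, release, rise.

Request:
{"op": "play_rows", "data": {
  "translation": [
    [0.005,0,0],
    [0.005,0,0],
    [0,0,0],
    [0,0,0],
    [0,0,0],
    [0,0,0],
    [0,0,0],
    [0,0,-0.02],
    [0,0,-0.04],
    [0,0,-0.05],
    [0,0,-0.04],
    [0,0,0],
    [0,0,0]
  ],
  "delta_rot": [
    [0,0,0],
    [0,0,0],
    [0,0,0],
    [0,0,0],
    [0,0,0],
    [0,0,0],
    [0,0,0],
    [0,0,0],
    [0,0,0],
    [0,0,0],
    [0,0,0],
    [0,0,0],
    [0,0,0]
  ],
  "grip": [-1,-1,-1,1,1,1,1,1,1,1,1,1,1]
}}

```text
clock: 15.0
tool_pos: [0.5257, -0.0071, 0.2696]
eef_rot: [0.723, 0.69, -0.001, -0.0]
contact_force: [-0.5, -0.2, 0.3]
opening: 0.997
finger_force: 0.0
```

Run:
```python
from h import *
s=st();K=cam("wrist");im=r.snapshot("wrist");cv2.imwrite("pics/w3.png",im)
np.save("w3.npy",np.array([*K[0],*K[1].as_quat()]))
for t in("cap_top","bottle","bracket","tray"):
    print(t,[(np.round(d["point"],3).tolist(),round(d["confidence"],2)) for d in r.look_for("wrist",t)])
for d in r.silhouettes("wrist","cap"):
    p=cv2.findNonZero(d["pixels"].astype(np.uint8))[:,0];(c,rad)=cv2.minEnclosingCircle(p)
    print(d["confidence"],len(p),c,rad)
    h=cv2.convexHull(p)[:,0]; w=onz("wrist",h,.134,K);cc,rr=cv2.minEnclosingCircle(np.float32(w[:,:2]));print(cc,rr)
o=cv2.resize(im,(800,600),interpolation=cv2.INTER_CUBIC)
cv2.imwrite("pics/w3b.png",o)
```

```text
t 15.0 tcp [ 0.5257 -0.0071  0.2696] head 87.33 z [-1.2e-03 -8.0e-04 -1.0e+00] F [-0.5 -0.2  0.3] M [-0.03 -0.1   0.01] op 0.997 ff 0.0 q [ 0.24  0.64 -0.51  1.89  0.46  0.73 -0.58]
cap_top [([0.524, -0.106, 0.135], 0.58)]
bottle [([0.528, -0.089, 0.067], 0.66)]
bracket [([0.482, -0.074, 0.022], 0.64)]
tray [([0.527, -0.021, 0.005], 0.61)]
0.77 1859 (284.4251708984375, 341.19708251953125) 32.779075622558594
(0.5232374668121338, -0.11159523576498032) 0.02852814272046089
0.42 1817 (283.8659973144531, 281.9245910644531) 33.133235931396484
(0.5249720811843872, -0.05492730811238289) 0.025402406230568886
```

View pics/w3b.png

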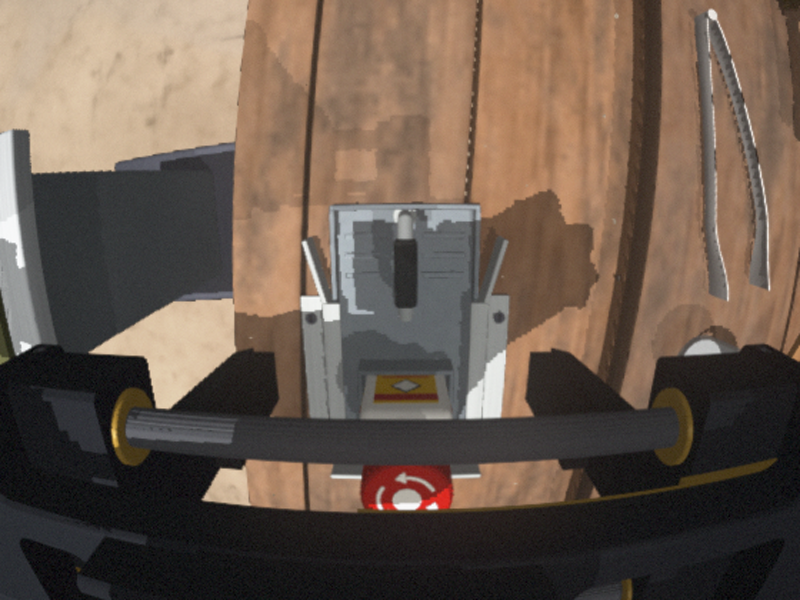

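Wrist view: tray between the rails, rear edge at row 205, wing tips at row 240, flange start at row 297, grip (405,274), cap (405,495) partly hidden. I check the docking depth by numbers.

Run:
```python
from h import *
v=np.load("w3.npy");k=cam("wrist");K=(v[:3],R.from_quat(v[3:]),k[2])
f=lambda p,z:onz("wrist",np.array(p)/(800/560),z,K)[:,:2]
print("rear",f([(330,205),(481,207)],.017).round(4).tolist())
print("wing",f([(307,239),(504,240)],.026).round(4).tolist())
print("flange",f([(302,297),(509,297)],.002).round(4).tolist())
print("grip",f([(405,239),(405,309)],.0815).round(4).tolist())
```

```text
rear [[0.4757, 0.0434], [0.5845, 0.0371]]
wing [[0.4588, 0.0207], [0.5993, 0.0136]]
flange [[0.4456, -0.0275], [0.6086, -0.035]]
grip [[0.5285, 0.0238], [0.5266, -0.0186]]
```

Docked: rear edge to flange start is 71.6 mm (71 expected), yaw matches. Next: move over the cap and come down beside it.

Request:
{"op": "play_rows", "data": {
  "translation": [
    [-0.028,0.002,0],
    [-0.028,0,0],
    [-0.028,0,0],
    [-0.028,0,0],
    [0,0,0],
    [0,0,0.02],
    [0,0,0.025],
    [0,0,0.025],
    [0,0,0],
    [0,0,0]
  ],
  "delta_rot": [
    [0,0,0],
    [0,0,0],
    [0,0,0],
    [0,0,0],
    [0,0,0],
    [0,0,0],
    [0,0,0],
    [0,0,0],
    [0,0,0],
    [0,0,0]
  ],
  "grip": [1,1,1,1,1,1,1,1,1,1]
}}

```text
clock: 16.55
tool_pos: [0.5236, -0.1175, 0.2009]
eef_rot: [0.723, 0.691, 0.001, 0.0]
contact_force: [-0.4, 0.2, -0.0]
opening: 0.996
finger_force: 0.0
```

Run:
```python
from h import *
s=st();im=r.snapshot("side");cv2.imwrite("pics/s4.png",im)
print([(np.round(d["point"],3).tolist(),round(d["confidence"],2)) for d in r.look_for("side","cap")])
cv2.imwrite("pics/s4c.png",cv2.resize(im[130:330,190:440],None,fx=3,fy=3,interpolation=cv2.INTER_CUBIC))
```

```text
t 16.55 tcp [ 0.5236 -0.1175  0.2009] head 87.42 z [ 1.e-03  5.e-04 -1.e+00] F [-0.4  0.2 -0. ] M [-0.   -0.07  0.02] op 0.996 ff 0.0 q [ 0.4   0.76 -0.45  1.92  0.56  0.59 -0.46]
[([0.527, -0.095, 0.13], 0.87), ([0.666, 0.244, 0.026], 0.87)]
```

View pics/s4c.png

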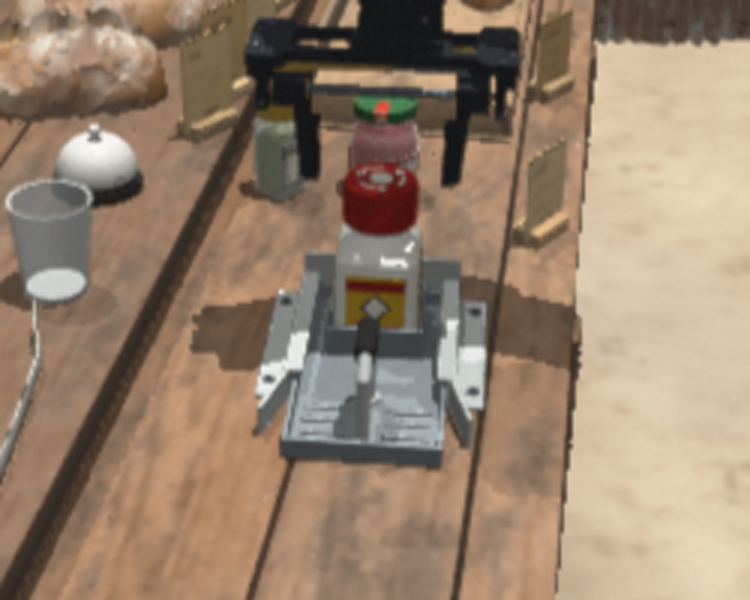

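Fingers (312 and 453) straddle the cap (380,200) evenly; the tray sits home between the rails. Next: descend to grip height and close.

Request:
{"op": "play_rows", "data": {
  "translation": [
    [0,0,0.015],
    [0,0,0.014],
    [0,0,0],
    [0,0,0],
    [0,0,0],
    [0,0,0],
    [0,0,0],
    [0,0,0],
    [0,0,0]
  ],
  "delta_rot": [
    [0,0,0],
    [0,0,0],
    [0,0,0],
    [0,0,0],
    [0,0,0],
    [0,0,0],
    [0,0,0],
    [0,0,0],
    [0,0,0]
  ],
  "grip": [1,1,1,-1,-1,-1,-1,-1,-1],
  "squeeze": 50
}}

```text
clock: 17.77
tool_pos: [0.5232, -0.1186, 0.1714]
eef_rot: [0.723, 0.691, 0.0, 0.0]
contact_force: [-0.9, 1.4, 3.1]
opening: 0.607
finger_force: 50.0
```

```bash
python3 -c "
from h import *
st()"
```

```text
t 17.77 tcp [ 0.5232 -0.1186  0.1714] head 87.35 z [ 4.e-04 -2.e-04 -1.e+00] F [-0.9  1.4  3.1] M [-0.04 -0.01 -0.02] op 0.607 ff 50.0 q [ 0.38  0.8  -0.41  1.94  0.6   0.53 -0.49]
```

Request:
{"op": "play_rows", "data": {
  "translation": [
    [0,0,0.002],
    [0,0,0.002],
    [0,0,0.002],
    [0,0,0.001],
    [0,0,0],
    [0,0,0]
  ],
  "delta_rot": [
    [0,0,0],
    [0,0,0],
    [0,0,0],
    [0,0,0],
    [0,0,0],
    [0,0,0]
  ],
  "grip": [-1,-1,-1,-1,-1,-1]
}}

```text
clock: 18.52
tool_pos: [0.5232, -0.1185, 0.1654]
eef_rot: [0.723, 0.691, 0.0, 0.001]
contact_force: [-3.5, -0.0, 12.4]
opening: 0.606
finger_force: 50.0
```

```bash
python3 -c "
from h import *
st()"
```

```text
t 18.52 tcp [ 0.5232 -0.1185  0.1654] head 87.36 z [ 9.e-04 -9.e-04 -1.e+00] F [-3.5 -0.  12.4] M [-0.03  0.54 -0.04] op 0.606 ff 50.0 q [ 0.37  0.81 -0.4   1.94  0.61  0.51 -0.5 ]
```

Request:
{"op": "play_rows", "data": {
  "translation": [
    [0,0,0.0005],
    [0,0,0],
    [0,0,0],
    [0,0,0],
    [0,0,0],
    [0,0,0]
  ],
  "delta_rot": [
    [0,0,-4],
    [0,0,-4],
    [0,0,-4],
    [0,0,-4],
    [0,0,-4],
    [0,0,0]
  ],
  "grip": [-1,-1,-1,-1,-1,-1]
}}

```text
clock: 19.27
tool_pos: [0.5245, -0.1183, 0.1652]
eef_rot: [0.592, 0.806, 0.001, 0.002]
contact_force: [0.2, 0.3, 11.7]
opening: 0.604
finger_force: 50.0
```

```bash
python3 -c "
from h import *
st()"
```

```text
t 19.27 tcp [ 0.5245 -0.1183  0.1652] head 107.4 z [ 3.8e-03 -2.0e-04 -1.0e+00] F [ 0.2  0.3 11.7] M [-0.06  0.1   0.03] op 0.604 ff 50.0 q [ 0.43  0.83 -0.49  1.93  0.72  0.56 -0.25]
```

Request:
{"op": "play_rows", "data": {
  "translation": [
    [0,0,0],
    [0,0,0],
    [0,0,0],
    [0,0,0],
    [0,0,0],
    [0,0,0],
    [0,0,0],
    [0,0,0],
    [0,0,0],
    [0,0,0]
  ],
  "delta_rot": [
    [0,0,-5],
    [0,0,-5],
    [0,0,-5],
    [0,0,-5],
    [0,0,-5],
    [0,0,-5],
    [0,0,-5],
    [0,0,-5],
    [0,0,-2],
    [0,0,0]
  ],
  "grip": [-1,-1,-1,-1,-1,-1,-1,-1,-1,-1]
}}

```text
clock: 20.52
tool_pos: [0.5252, -0.1177, 0.1655]
eef_rot: [0.264, 0.965, 0.001, 0.003]
contact_force: [1.6, 0.8, 12.2]
opening: 0.607
finger_force: 50.0
```

```bash
python3 -c "
from h import *
st()"
```

```text
t 20.52 tcp [ 0.5252 -0.1177  0.1655] head 149.4 z [ 5.5e-03  9.0e-04 -1.0e+00] F [ 1.6  0.8 12.2] M [ 0.11 -0.12  0.03] op 0.607 ff 50.0 q [ 0.53  0.87 -0.68  1.93  0.89  0.67  0.32]
```

Request:
{"op": "play_rows", "data": {
  "translation": [
    [0,0,-0.004],
    [0,0,-0.004],
    [0,0,-0.004],
    [0,0,-0.004],
    [0,0,0]
  ],
  "delta_rot": [
    [0,0,0],
    [0,0,0],
    [0,0,0],
    [0,0,0],
    [0,0,0]
  ],
  "grip": [-1,-1,-1,-1,-1]
}}

```text
clock: 21.15
tool_pos: [0.5229, -0.1187, 0.1796]
eef_rot: [0.264, 0.964, -0.0, -0.0]
contact_force: [0.3, 0.3, 0.2]
opening: 0.607
finger_force: 50.0
```

```bash
python3 -c "
from h import *
st()"
```

```text
t 21.15 tcp [ 0.5229 -0.1187  0.1796] head 149.35 z [-3.e-04 -2.e-04 -1.e+00] F [0.3 0.3 0.2] M [ 0.03 -0.22 -0.02] op 0.607 ff 50.0 q [ 0.55  0.85 -0.71  1.92  0.86  0.7   0.35]
```

Free: no pull, 8 mm above the closed height. Next: lift to 8 cm above the rim.

Request:
{"op": "play_rows", "data": {
  "translation": [
    [0,0,-0.01],
    [0,0,-0.015],
    [0,0,-0.015],
    [0,0,-0.015],
    [0,0,-0.015],
    [0,0,-0.015],
    [0,0,-0.007],
    [0,0,0],
    [0,0,0],
    [0,0,0]
  ],
  "delta_rot": [
    [0,0,0],
    [0,0,0],
    [0,0,0],
    [0,0,0],
    [0,0,0],
    [0,0,0],
    [0,0,0],
    [0,0,0],
    [0,0,0],
    [0,0,0]
  ],
  "grip": [-1,-1,-1,-1,-1,-1,-1,-1,-1,-1]
}}

```text
clock: 22.4
tool_pos: [0.5228, -0.1186, 0.2712]
eef_rot: [0.264, 0.964, -0.0, -0.001]
contact_force: [-1.1, 0.5, -0.8]
opening: 0.609
finger_force: 50.0
```

Run:
```python
from h import *
st();r.snapshot("side");r.snapshot("wrist")
for c,t in(("side","cap"),("side","bottle"),("side","bottle_mouth"),("side","tray"),("wrist","cap")):
    print(c,t,[(np.round(d["point"],3).tolist(),round(d["confidence"],2)) for d in r.look_for(c,t)])
for d in r.silhouettes("side","cap")+r.silhouettes("side","bottle"):
    x,y,w,h=cv2.boundingRect(d["pixels"].astype(np.uint8));print(round(d["confidence"],2),x,y,w,h)
u=np.array([-.045,-.999]);b=np.array([.5225,-.1185])
print("pred cap lower/top",proj("side",[[*b,.203],[*b,.237]]).round(),"mouth, base",proj("side",[[*b,.123],[*b,.006]]).round())
```

```text
t 22.4 tcp [ 0.5228 -0.1186  0.2712] head 149.36 z [-1.1e-03  1.0e-04 -1.0e+00] F [-1.1  0.5 -0.8] M [-0.02 -0.16 -0.03] op 0.609 ff 50.0 q [ 0.62  0.73 -0.83  1.85  0.69  0.88  0.49]
side cap [([0.515, -0.098, 0.233], 0.8), ([0.664, 0.247, 0.026], 0.78)]
side bottle [([0.526, -0.086, 0.079], 0.79), ([0.477, -0.092, 0.016], 0.69)]
side bottle_mouth [([0.528, -0.087, 0.08], 0.65), ([0.532, -0.017, 0.008], 0.39)]
side tray [([0.532, -0.016, 0.007], 0.66)]
wrist cap [([0.511, -0.108, 0.241], 0.92), ([0.655, 0.222, 0.017], 0.85)]
0.8 315 142 17 24
0.57 217 334 23 25
0.88 301 193 30 47
pred cap lower/top [[318. 160.]
 [318. 145.]] mouth, base [[317. 194.]
 [315. 239.]]
```

```bash
python3 -c "
from plant import r
print(r.finish_job())"
```

```text
the job is handed in; nothing more can be done
None
```

The tray is docked against the stop and the safety cap is off; the gripper holds it upright about 8 cm above the mouth of the standing bottle, and I have handed the job in at 22.6 s on the robot's clock; the result of the judging was not reported.

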